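Clear the length gauge and click its stop into the notch

TASK

Use the wooden scraper block, not bare fingers, to wipe the three steel offcuts off the length gauge's plate into the trough along its front edge, then stand the block upright on the bench beside the gauge and let go of it. Next take the length stop by its fin and slide it along the rail until you feel its sprung ball click into the notch; finish with the ball settled in the notch and your fingers still holding the stop. Leave everything else on the bench where it is.

Things in the scene. Friction and masses are not known exactly. Their poses are not given: they have to be found in the camera images.
- gauge: Length gauge fixed to the bench: dark steel plate 170 x 300 mm (its x from -90 to +80 mm, y from -150 to +150), flat top 30 mm above the bench. Origin on the bench; y runs along the rail, -x is the front (robot side). A rail runs along the far edge, a trough along the front edge.
- trough (a point): Centre of the trough's floor, 6 mm above the bench. The open aluminium trough is as long as the plate; inside it reaches from the plate's front edge (gauge x -90 mm) to gauge x -145 mm; its outer wall stands 24 mm above the bench, lower than the plate. Axes as the gauge's.
- rail (a point): Middle of the rail, on its top, at gauge x +60 mm, 46 mm above the bench; axes as the gauge's, y along the rail. The rail is a channel 28 mm wide, y from -140 to +140 mm, with 50 mm high end blocks. In it lies a dark strip with one gap, the notch, 14 mm long, centred somewhere between y -15 and +35 mm, different each time: to be felt.
- stop: Length stop, a carriage captive on the rail, sliding only along the gauge's y. Origin on the rail's centre line, 46 mm above the bench; axes as the gauge's. Saddle 36 (x) x 44 (y) mm, top 16 mm above the origin. A foot reaches to x -31 mm, its top 10 mm above the origin. Starts at gauge y -80 to -60 mm; travel ends rigidly at gauge y +80 mm. Drags with about 1.5 N.
- fin (a point): Middle of the stop's grip fin, bright steel, 24 mm (x) by 18 mm (y), 45 mm high, its foot on the saddle's top and its top 107 mm above the bench; this point is 84.5 mm above the bench, straight above the stop's origin.
- ball (a joint): Sprung ball hidden under the stop: how far it has dropped (m). 0 riding on the strip; 0.0041 to 0.0045 settled at the notch's centre; about 0.0022 with the stop 1.7 mm off centre. From 7 mm before the centre it starts to drop and pulls the stop on with up to about 5 N; leaving the centre either way takes about 10 N. Let loose there, the stop centres itself.
- scraper: Wooden scraper block, loose, standing on the bench to the left or right of the gauge: a blade 26 mm (x) by 110 mm (y) by 24 mm high, and on it a centred grip 18 mm (x) by 40 mm (y) up to 70 mm above the underside. About 0.18 kg. Origin at the centre of the underside, z up along the grip.
- offcut_a: Loose steel offcut 16 x 16 x 7 mm lying on the gauge's plate, about 15 g; origin at the centre of its underside.
- offcut_b: Loose steel offcut 13 x 22 x 7 mm lying on the plate; origin at the centre of its underside.
- offcut_c: Loose round steel slug 18 mm across, 8 mm high, lying flat on the plate; origin at the centre of its underside.
- carton: Bystander: small open cardboard picking carton 110 x 90 x 70 mm; origin at the centre of its underside. Leave it alone.
- jar: Bystander: pale plastic jar with a white cap, 60 mm across, 85 mm high; origin at the centre of its underside. Leave it alone.
- mug: Bystander: white mug, 76 mm across, 90 mm high; origin at the centre of its underside. Leave it alone.
- driver: Bystander: screwdriver lying on the bench; origin at the centre of its underside. Leave it alone.
- bolt: Bystander: large steel bolt standing on its head, 36 mm across, 70 mm high; origin at the centre of its underside. Leave it alone.
- box: Bystander: closed cardboard box 90 x 120 x 50 mm; origin at the centre of its underside. Leave it alone.
- collar: Bystander: steel shaft collar lying flat, 48 mm across, 16 mm high; origin at the centre of its underside. Leave it alone.

How it is judged:
By the outcome, as a careful person would: the job done as asked, in the order asked, and still so for the second after the job is handed in, while the arm keeps its last pose, push and grip.
It also fails if it takes over 70 s, if anything falls off the work surface, if the arm or the gripper's body presses on something with over 40 N, if the wrist force passes 120 N, or if a joint passes its speed limit or range.

ROBOT

A 6-joint arm with a two-finger parallel gripper is mounted at the origin on the work surface. World frame = base frame: x ahead of the robot, y to its left, z up, the work surface at z = 0. Lengths are in m, angles in rad, forces in N, time in s.
With the tool pointing down it reaches from about 0.35 to 0.975 m from the base axis. Payload 4.9 kg.
Tool frame: the origin (TCP) lies between the finger pads; the fingertips stand 19 mm ahead of it and the grasp point (between the pads) is the TCP; z points along the fingers, y is the line along which they close (so a half turn about z gives the same grasp; the last joint's range is limited). The gripper opens to 85 mm and grips with 20 to 120 N. Pads are 22 mm wide; open, the fingers measure 114 mm over their backs; the gripper's body (76 mm by 85 mm) begins 54 mm behind the grasp point. The pads swing forward as they close: fully open they stand 13 mm farther back than shut.
Start: joints at [1.101, 0.053, 1.613, -0, 1.476, -0.119], TCP at [0.215, 0.587, 0.219] pointing down, gripper open.
Joint ranges: [-3.01, 3.01], [-1.01, 2.22], [0.06, 2.58], [-1.02, 4.17], [0.09, 2.62], [-3.14, 3.14]. Speed limits (rad/s): [2.57, 2.57, 3.14, 3.14, 3.14, 3.14].

INTERFACE

Orientations are given as a rotation vector (axis times angle).
In Python, from station import ctrl gives the robot as it stands. The module is installed in compiled form; this text tells all that it offers.
- The arm moves only by the tool servo_tool, never from a script. Its argument "increments" is a list that holds one entry, the list of rows, each a list of 5 numbers: the finger opening in cm, from 0 to 8.54, then the shift along the tool's x, y, z in cm, then the turn about the tool's z in degrees. A call has 1 to 5 rows; each row is the pose to reach, as a shift and turn from the pose commanded when the call began, along the tool's axes at that moment; what a row does not reach only later rows make up. A row lasts 1/10 s, in which the tool goes at most 50 mm and 8.59 degrees, less where a joint would pass 70% of its speed; a pose out of reach is approached as far as the arm can. A call with a gripper value outside its range is refused whole. The fingers move at their own pace and stop on an object; "newtons" is the grip in N (left out, the last holds). Time passes only in rows, so rows that repeat a pose let the fingers close. It gives the time, the measured TCP pose, the force, the opening and the grip force at its end, in the units of the state.
- ctrl.get_obs(): the state, without advancing time (a new reading comes with each control period).
- ctrl.get_image(name): name is "scene" or "top" or "wrist"; returns a dict with "img" (384x512x3 uint8, red, green, blue), "fx", "fy", "cx", "cy" (pixels), "rvec" (rotation vector, rad) and "tvec" (3), from world to camera coordinates, as OpenCV has them; the wrist camera has in their place "mount" (4x4, takes a point from camera to tool coordinates, whose origin is the TCP and whose axes are the flange's). Camera axes: x right, y down, z forward; pixel columns grow to the right and rows downward; lengths in m; the calibration is good to about 2 mm. The wrist camera is an equidistant fisheye: a pixel r from the principal point sees the ray r / f radians off the axis. A picture is of the moment at which its call begins: read the wrist's pose just before it. There is no depth.
- ctrl.finish_job(): hands the job in; it is judged then, once.
The state is a dict: "t": time; "q": joint angles; "dq": joint speeds; "effort": joint torques, N m; "tool_pos": TCP position; "tool_rot": TCP orientation; "contact_force": force on the tool from outside, world axes, zero at the start; "wrist_torque": the same for the moment, N m; "opening": finger opening in m; "grip_force": force on a finger pad.
Only numpy, scipy, OpenCV 4.12 (cv2) and the standard library are available. Lean on these libraries where they do the work, as an engineer would, in place of code of your own. Each camera call takes 0.05 s, during which the arm holds its last target. There are 200 camera calls.

## Working session

There is one attempt and no reset: what is moved stays moved. The work goes in short steps, Python scripts to look and compute and a tool call to move; the robot and the scene stay as the last step left them, time stands still between calls to the robot, and variables do not carry over. Pictures are saved under pics/ and viewed, at most 13 in all, crops included, and the job is handed in when it is done.

Besides the shell and the picture viewer there is one more tool, called after "Request:" by a JSON object that holds its "api" and its "payload". servo_tool: Moves the arm, as the interface text tells. Its arguments: {"type":"object","properties":{"increments":{"type":"array"},"newtons":{"type":"number"}},"required":["increments"]}

```bash
mkdir -p pics
cat > h.py <<'E'
import numpy as np, cv2
from scipy.spatial.transform import Rotation as R
from station import ctrl
def snap(name,fn=None):
    d=ctrl.get_image(name)
    if fn: cv2.imwrite('pics/'+fn,d['img'][:,:,::-1])
    return d
def ray(d,u,v,obs=None):
    if 'mount' in d:
        a=np.array([(u-d['cx'])/d['fx'],(v-d['cy'])/d['fy']]);r=np.hypot(*a)+1e-12
        c=np.array([*(a/r*np.sin(r)),np.cos(r)])
        M=np.array(d['mount']);T=R.from_rotvec(obs['tool_rot']).as_matrix()
        return T@M[:3,3]+np.array(obs['tool_pos']),T@M[:3,:3]@c
    Rm=R.from_rotvec(np.ravel(d['rvec'])).as_matrix();t=np.ravel(d['tvec'])
    return -Rm.T@t,Rm.T@np.array([(u-d['cx'])/d['fx'],(v-d['cy'])/d['fy'],1])
def onz(d,u,v,z,obs=None):
    o,r=ray(d,u,v,obs);return o+r*(z-o[2])/r[2]
E
python3 - <<'E'
from h import *
o=ctrl.get_obs();print(o['tool_pos'],o['tool_rot'],o['opening'])
ims=[snap(n) for n in('top','scene')]
for n,d in zip(('top','scene'),ims): cv2.imwrite(f'pics/{n}0.png',cv2.resize(d['img'][:,:,::-1],(800,600),interpolation=cv2.INTER_CUBIC)); print(n,d['fx'],d['cx'],ray(d,256,192))
import pickle;pickle.dump(ims,open('ims0.pkl','wb'))
E
```

```text
[0.21447381 0.58635149 0.21795047] [-0.54805737 -3.09284474  0.00313454] 0.08553989247519052
top 432.18285006802034 254.4016165579867 (array([0.40570119, 0.01431345, 1.63810146]), array([ 0.11680178,  0.00405917, -0.99319151]))
scene 424.5522703069147 254.44112959935268 (array([ 1.00483876, -0.45218657,  1.16415867]), array([-0.3578378 ,  0.36562812, -0.85923369]))
```

View pics/top0.png

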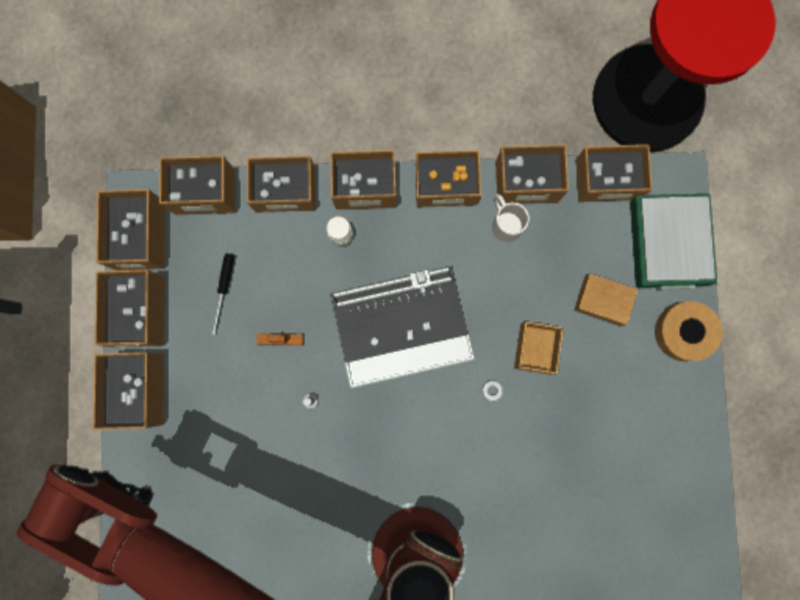

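View pics/scene0.png

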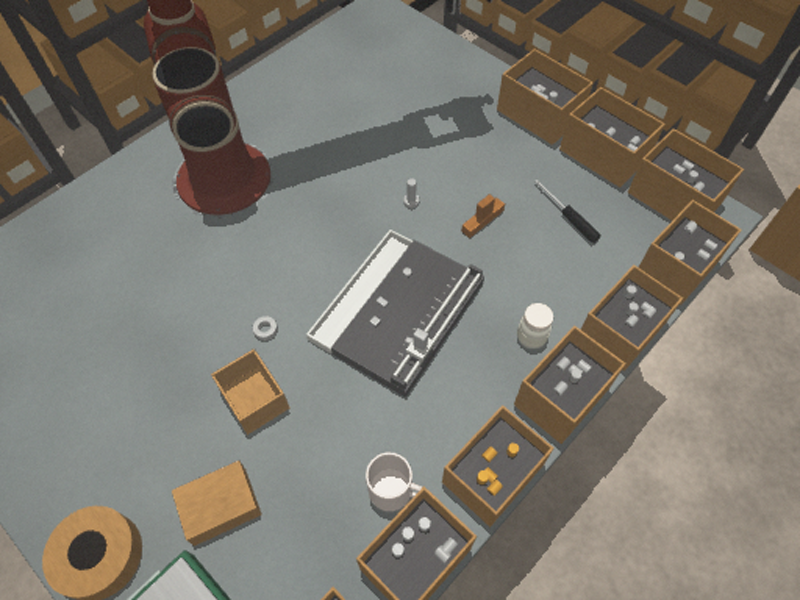

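The top view shows the gauge near (403,325), with the stop at (420,280), offcuts at (375,342), (410,335) and (426,326), and the scraper at (280,339). These are pixels in the 800x600 enlargement. The bolt at (311,400) and the collar at (492,390) are nearby.

Run:
```python
from h import *
import pickle
top,sc=pickle.load(open('ims0.pkl','rb'))
im=top['img'];hsv=cv2.cvtColor(im,cv2.COLOR_RGB2HSV);g=im.max(2)
H,S,V=[hsv[:,:,i].astype(int) for i in range(3)]
def roi(m,u0,v0,u1,v1):
    z=np.zeros(m.shape,np.uint8);z[v0:v1,u0:u1]=m[v0:v1,u0:u1];return z
# plate dark
m=roi((V<95)*255,200,165,310,260)
m=cv2.morphologyEx(m,cv2.MORPH_OPEN,np.ones((3,3)))
c=max(cv2.findContours(m,0,2)[0],key=cv2.contourArea)
P=np.array([onz(top,*p[0],.03)[:2] for p in c.astype(float)],np.float32)
r=cv2.minAreaRect(P);print('plate',r,cv2.boxPoints(r).round(4).tolist())
# trough white
m=roi((V>190)*(S<40)*255,210,205,310,250)
c=max(cv2.findContours(m.astype(np.uint8),0,2)[0],key=cv2.contourArea)
P=np.array([onz(top,*p[0],.012)[:2] for p in c.astype(float)],np.float32)
r=cv2.minAreaRect(P);print('trough',r,cv2.boxPoints(r).round(4).tolist())
# bright blobs on plate
m=roi((V>130)*255,225,190,290,228)
n,l,st,ce=cv2.connectedComponentsWithStats(m)
for i in range(1,n):
    if st[i,4]>5: print('blob',st[i],ce[i],onz(top,*ce[i],.037).round(4))
# scraper
m=roi(((S>120)&(H<20))*255,155,200,205,235)
c=max(cv2.findContours(m,0,2)[0],key=cv2.contourArea)
P=np.array([onz(top,*p[0],.024)[:2] for p in c.astype(float)],np.float32)
print('scr',cv2.minAreaRect(P))
cv2.imwrite('pics/c1.png',cv2.resize(im[150:270,150:320,::-1],(800,565),interpolation=cv2.INTER_CUBIC))
```

```text
plate ((0.5592371225357056, 0.02374158799648285), (0.1563335508108139, 0.2994314134120941), 11.250823974609375) [[0.45339998602867126, 0.15530000627040863], [0.5117999911308289, -0.13830000162124634], [0.6650999784469604, -0.10779999941587448], [0.6067000031471252, 0.1858000010251999]]
trough ((0.4502972662448883, 0.004008263349533081), (0.05888861045241356, 0.302328497171402), 11.22144603729248) [[0.3919999897480011, 0.14659999310970306], [0.45080000162124634, -0.15000000596046448], [0.5085999965667725, -0.13850000500679016], [0.4498000144958496, 0.15800000727176666]]
blob [225 190  16   4  31] [231.09677419 191.06451613] [0.6004 0.1137 0.037 ]
blob [271 206   4   5  18] [272.61111111 208.22222222] [ 0.5315 -0.039   0.037 ]
blob [261 211   3   7  20] [261.95 213.85] [0.5117 0.0013 0.037 ]
blob [237 216   5   5  19] [239.15789474 218.15789474] [0.4983 0.0862 0.037 ]
blob [241 216  49  12 298] [272.55704698 223.58389262] [ 0.4745 -0.0368  0.037 ]
scr ((0.5103285908699036, 0.3137401044368744), (0.10899317264556885, 0.022480852901935577), 88.25444793701172)
```

View pics/c1.png

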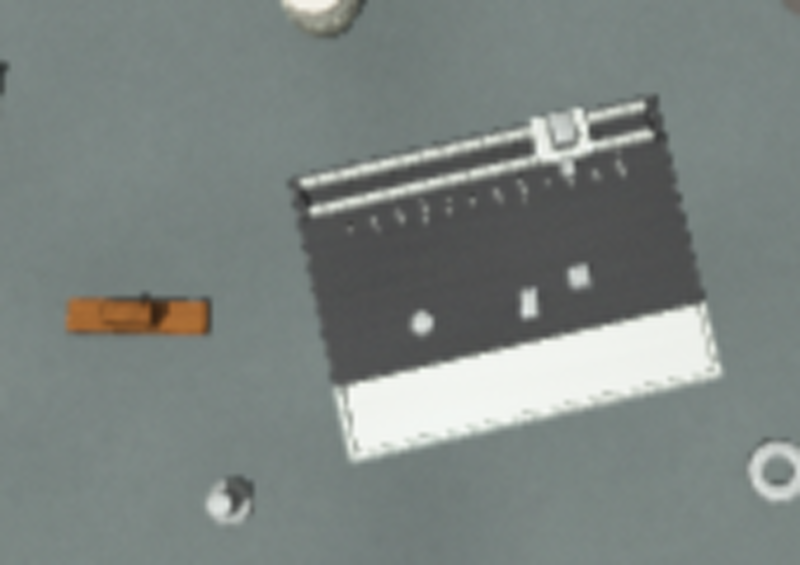

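Request:
{"api": "servo_tool", "payload": {"increments": [[[6,-7.4,-3,1.1,8.5],[6,-14.8,-6,2.2,17],[6,-22.2,-9,3.3,25.5],[6,-29.6,-12,4.4,34],[6,-37,-15.4,5.5,42.5]]]}}

```text
t: 0.6
tool_pos: [0.3986, 0.4184, 0.1844]
tool_rot: [-1.64, -2.679, 0.001]
contact_force: [0.4, 1.0, 0.3]
opening: 0.0599
grip_force: 0.0
```

```bash
cat >> h.py <<'E'
YAW=np.radians(11.25);EX=np.array([np.cos(YAW),np.sin(YAW)]);EY=np.array([-EX[1],EX[0]]);O=np.array([.571,.026])
def g2w(x,y): return O+x*EX+y*EY
def w2g(p): d=np.array(p[:2])-O;return np.array([d@EX,d@EY])
def go(x,y,z,yaw_deg):
    "increments to put TCP at xyz with tool y at yaw (mod 180)"
    o=ctrl.get_obs();T=R.from_rotvec(o['tool_rot']).as_matrix()
    d=T.T@(np.array([x,y,z])-o['tool_pos'])
    cur=np.degrees(np.arctan2(T[1,1],T[0,1]));turn=(cur-yaw_deg+90)%180-90
    print('t',round(o['t'],2),'pos',np.round(o['tool_pos'],4),'yaw',cur.round(1),'q6',round(o['q'][5],2),'F',np.round(o['contact_force'],1),'op',round(o['opening'],4),'grip',round(o['grip_force'],1),'\n inc',(d*100).round(2),'turn',round(turn,2))
E
python3 -c "
from h import *
go(.510,.314,.16,-1.75)"
```

```text
t 0.6 pos [0.3986 0.4184 0.1844] yaw 27.1 q6 0.21 F [0.4 1.  0.3] op 0.0599 grip 0.0 
 inc [-14.36   5.17   2.44] turn 28.82
```

Request:
{"api": "servo_tool", "payload": {"increments": [[[6,0,0,0,0],[6,0,0,0,0]]]}}

```text
t: 0.8
tool_pos: [0.398, 0.4191, 0.1844]
tool_rot: [-1.634, -2.682, 0.002]
contact_force: [-0.2, -0.4, -0.3]
opening: 0.0601
grip_force: 0.0
```

```bash
python3 -c "
from h import *
go(.510,.314,.16,-1.75)"
```

```text
t 0.8 pos [0.398  0.4191 0.1844] yaw 27.3 q6 0.21 F [-0.2 -0.4 -0.3] op 0.0601 grip 0.0 
 inc [-14.48   5.13   2.43] turn 29.06
```

Request:
{"api": "servo_tool", "payload": {"increments": [[[6,-14.5,5.1,2.4,29],[6,-14.5,5.1,2.4,29],[6,-14.5,5.1,2.4,29],[6,-14.5,5.1,2.4,29],[6,-14.5,5.1,2.4,29]]]}}

```text
t: 1.3
tool_pos: [0.5097, 0.3149, 0.1607]
tool_rot: [-2.251, -2.19, 0.001]
contact_force: [-0.9, 0.5, 0.7]
opening: 0.06
grip_force: 0.0
```

Run:
```python
from h import *
go(.510,.314,.05,-1.75)
o=ctrl.get_obs();d=snap('wrist','w1.png')
im=d['img'];hsv=cv2.cvtColor(im,cv2.COLOR_RGB2HSV)
m=((hsv[:,:,1]>120)&(hsv[:,:,0]<20)&(hsv[:,:,2]>40)).astype(np.uint8)*255
n,l,st,ce=cv2.connectedComponentsWithStats(m)
for i in range(1,n):
    if st[i,4]>100:
        c=cv2.findContours((l==i).astype(np.uint8),0,2)[0][0]
        P=np.array([onz(d,*p[0],.024,o)[:2] for p in c.astype(float)],np.float32)
        print(st[i],ce[i],cv2.minAreaRect(P))
```

```text
t 1.3 pos [0.5097 0.3149 0.1607] yaw -1.6 q6 0.46 F [-0.9  0.5  0.7] op 0.06 grip 0.0 
 inc [-0.09  0.04 11.07] turn 0.18
[494   0  18  56 322] [501.70186335  16.1242236 ] ((0.8204660415649414, 0.5058329105377197), (0.08895598351955414, 0.033534687012434006), 80.13233184814453)
[ 248  120   27  105 2576] [260.43400621 171.39790373] ((0.5125166177749634, 0.3145054578781128), (0.10984457284212112, 0.025333557277917862), 86.8984375)
[   0  290   49   94 2636] [ 16.09484067 337.60128983] ((-0.03854645788669586, -0.09178438782691956), (0.4843578040599823, 0.11586352437734604), 53.303504943847656)
```

View pics/w1.png

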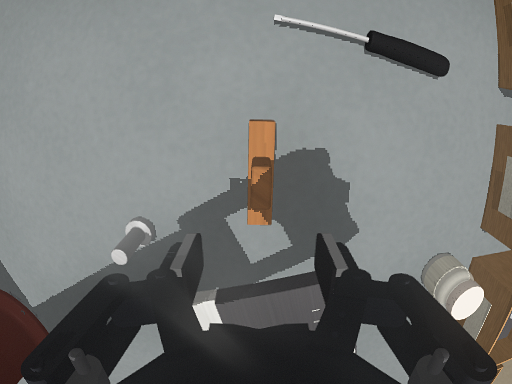

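The wrist view shows the scraper standing at (260,171), between the fingers' line at about (0.511, 0.314), and the area around it is clear. Next I descend and grip.

Request:
{"api": "servo_tool", "payload": {"increments": [[[5,0,0.1,4,0.5],[5,0,0.1,8,0.5],[5,0,0.1,10.8,0.5],[1,0,0.1,10.8,0.5],[1,0,0.1,10.8,0.5]]], "newtons": 50}}

```text
t: 1.85
tool_pos: [0.5099, 0.3161, 0.0537]
tool_rot: [-2.258, -2.184, 0.0]
contact_force: [0.5, -0.8, 0.5]
opening: 0.0217
grip_force: 0.0
```

Request:
{"api": "servo_tool", "payload": {"increments": [[[1,0,0,0,0],[1,0,0,0,0],[1,0,0,0,0],[1,0,0,-1,0],[1,0,0,-3,0]]]}}

```text
t: 2.35
tool_pos: [0.5094, 0.314, 0.0823]
tool_rot: [-2.261, -2.179, 0.006]
contact_force: [-0.5, -0.4, -2.1]
opening: 0.0155
grip_force: 48.9
```

Request:
{"api": "servo_tool", "payload": {"increments": [[[1,0,0,-3,0],[1,0,0,-6,0],[1,0,0,-6,0]]]}}

```text
t: 2.65
tool_pos: [0.5142, 0.3162, 0.1501]
tool_rot: [2.259, 2.178, 0.017]
contact_force: [0.4, 0.8, -0.5]
opening: 0.0153
grip_force: 48.9
```

```bash
python3 -c "
from h import *
p=g2w(-.010,-.035);go(*p,.112,11.25-0.7)"
```

```text
t 2.65 pos [0.5142 0.3162 0.1501] yaw -2.1 q6 0.46 F [ 0.4  0.8 -0.5] op 0.0153 grip 48.9 
 inc [-32.44   6.54   3.71] turn -12.66
```

Request:
{"api": "servo_tool", "payload": {"increments": [[[1,0,0,0,0],[1,0,0,0,0]]]}}

```text
t: 2.85
tool_pos: [0.5097, 0.3142, 0.1415]
tool_rot: [-2.261, -2.18, 0.004]
contact_force: [1.1, 0.0, -2.1]
opening: 0.0154
grip_force: 48.9
```

```bash
python3 -c "
from h import *
p=g2w(-.010,-.035);go(*p,.112,11.25-0.7)
snap('wrist','w2.png')"
```

```text
t 2.85 pos [0.5097 0.3142 0.1415] yaw -2.1 q6 0.46 F [ 1.1  0.  -2.1] op 0.0154 grip 48.9 
 inc [-32.2    7.02   2.97] turn -12.66
```

View pics/w2.png

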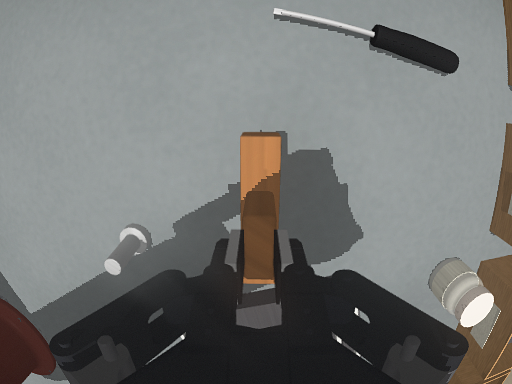

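The block is held square in the pads at (260,235), off the bench. I'll carry it to behind offcuts a and b.

Request:
{"api": "servo_tool", "payload": {"increments": [[[1,-4,0.9,0,-3],[1,-8.5,1.9,0,-6],[1,-13,2.8,0,-9],[1,-17.5,3.8,0,-11],[1,-22,4.8,0,-13.3]]]}}

```text
t: 3.4
tool_pos: [0.5496, 0.0914, 0.1412]
tool_rot: [-1.99, -2.428, 0.003]
contact_force: [1.1, -0.0, -2.5]
opening: 0.0155
grip_force: 49.0
```

```bash
python3 -c "
from h import *
p=g2w(-.010,-.035);go(*p,.1,11.25)"
```

```text
t 3.4 pos [0.5496 0.0914 0.1412] yaw 11.3 q6 -0.17 F [ 1.1 -0.  -2.5] op 0.0155 grip 49.0 
 inc [-10.33  -0.17   4.12] turn 0.06
```

Request:
{"api": "servo_tool", "payload": {"increments": [[[1,-4,0,0,0],[1,-8,-0.1,0,0],[1,-10.3,-0.2,0,0],[1,-10.3,-0.2,2,0],[1,-10.3,-0.2,4,0]]]}}

```text
t: 3.9
tool_pos: [0.5684, -0.0094, 0.1017]
tool_rot: [-1.996, -2.425, 0.001]
contact_force: [0.1, -0.0, -2.3]
opening: 0.0159
grip_force: 49.0
```

Request:
{"api": "servo_tool", "payload": {"increments": [[[1,0,0,0,0],[1,0,0,0,0]]]}}

```text
t: 4.1
tool_pos: [0.5676, -0.0081, 0.1017]
tool_rot: [-1.992, -2.426, 0.003]
contact_force: [0.4, 0.4, -1.6]
opening: 0.0156
grip_force: 49.0
```

Run:
```python
from h import *
p=g2w(-.010,-.035);go(*p,.084,11.25)
a=snap('wrist')['img'];b=snap('scene');b=b['img']
b=cv2.resize(b[130:260,180:320],(552,512),interpolation=cv2.INTER_CUBIC)
cv2.imwrite('pics/s2.png',np.hstack([b,cv2.resize(a[50:350,180:330],(248,512))])[:,:,::-1])
```

```text
t 4.1 pos [ 0.5676 -0.0081  0.1017] yaw 11.2 q6 -0.34 F [ 0.4  0.4 -1.6] op 0.0156 grip 49.0 
 inc [-0.22  0.01  1.77] turn -0.04
```

View pics/s2.png

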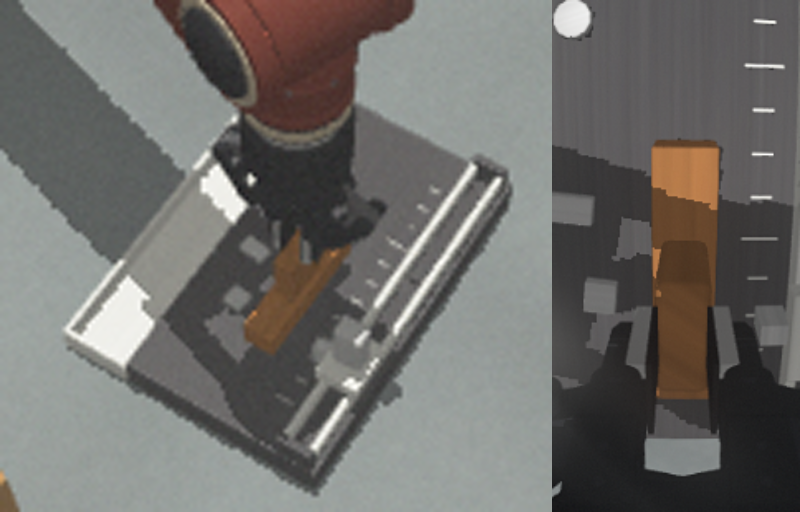

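The block hangs on the rail side of both offcuts (a at (238,298), b at (254,249)) and its blade spans them. Now I lower it to the plate.

Request:
{"api": "servo_tool", "payload": {"increments": [[[1,0,0,0.8,0],[1,0,0,1.5,0],[1,0,0,1.75,0],[1,0,0,1.85,0],[1,0,0,1.85,0]]]}}

```text
t: 4.7
tool_pos: [0.5687, -0.0083, 0.0847]
tool_rot: [-1.994, -2.428, 0.0]
contact_force: [-0.3, -0.5, -1.5]
opening: 0.0159
grip_force: 49.1
```

Request:
{"api": "servo_tool", "payload": {"increments": [[[1,0,0,0.1,0],[1,0,0,0.1,0]]]}}

```text
t: 4.9
tool_pos: [0.5692, -0.0082, 0.0846]
tool_rot: [1.994, 2.427, 0.001]
contact_force: [-1.2, 0.6, 3.1]
opening: 0.0157
grip_force: 49.7
```

Request:
{"api": "servo_tool", "payload": {"increments": [[[1,0,0,0.08,0],[1,0,0,0.08,0]]]}}

```text
t: 5.1
tool_pos: [0.5694, -0.0082, 0.0845]
tool_rot: [1.993, 2.427, 0.002]
contact_force: [-2.9, 2.1, 7.1]
opening: 0.0155
grip_force: 50.2
```

Request:
{"api": "servo_tool", "payload": {"increments": [[[1,0,-1,-0.05,0],[1,0,-2,-0.05,0],[1,0,-3,-0.05,0],[1,0,-4,-0.05,0],[1,0,-5,-0.05,0]]]}}

```text
t: 5.6
tool_pos: [0.5204, -0.0185, 0.0847]
tool_rot: [1.992, 2.425, 0.004]
contact_force: [1.9, 1.4, 20.2]
opening: 0.0155
grip_force: 52.3
```

Request:
{"api": "servo_tool", "payload": {"increments": [[[1,0,-1,0,0],[1,0,-2,0,0],[1,0,-3,0,0],[1,0,-4,0,0],[1,0,-4.7,0,0]]]}}

```text
t: 6.1
tool_pos: [0.4735, -0.0275, 0.0839]
tool_rot: [1.993, 2.426, 0.002]
contact_force: [3.4, -0.0, 4.1]
opening: 0.0158
grip_force: 50.0
```

Request:
{"api": "servo_tool", "payload": {"increments": [[[1,0,0,0,0],[1,0,0,0,0],[1,0,0,-0.4,0],[1,0,0,-2,0],[1,0,0,-3,0]]]}}

```text
t: 6.6
tool_pos: [0.4712, -0.027, 0.1118]
tool_rot: [-1.991, -2.424, 0.005]
contact_force: [1.3, 0.1, -1.2]
opening: 0.0158
grip_force: 49.2
```

Run:
```python
from h import *
print(w2g(ctrl.get_obs()['tool_pos']))
p=g2w(-.016,.078);go(*p,.112,11.25)
a=snap('wrist')['img'];b=snap('scene')['img']
b=cv2.resize(b[130:260,180:320],(552,512),interpolation=cv2.INTER_CUBIC)
cv2.imwrite('pics/s3.png',np.hstack([b,cv2.resize(a[50:350,180:330],(248,512))])[:,:,::-1])
```

```text
[-0.10820917 -0.03253207]
t 6.6 pos [ 0.4712 -0.027   0.1118] yaw 11.2 q6 -0.41 F [ 1.3  0.1 -1.2] op 0.0158 grip 49.2 
 inc [11.06  9.21 -0.05] turn -0.05
```

View pics/s3.png

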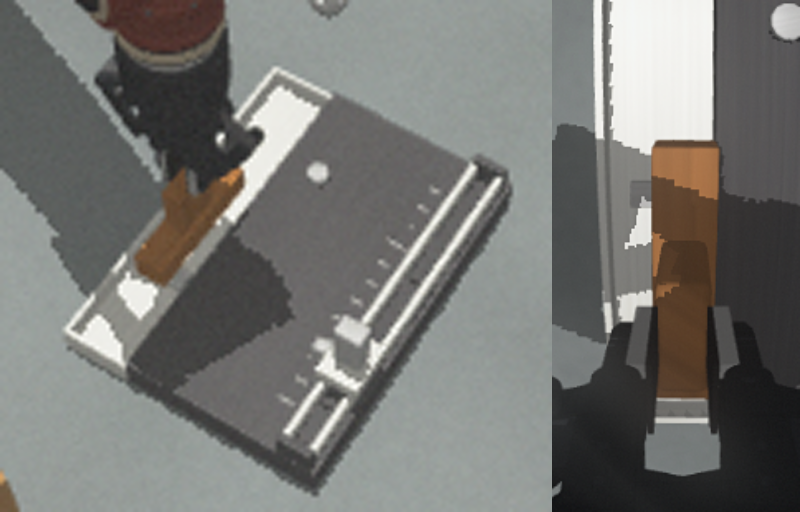

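Offcuts a and b have left the plate, and one is visible in the trough at (640,192). The slug is still on the plate at (318,172).

Request:
{"api": "servo_tool", "payload": {"increments": [[[1,2,4,0,0],[1,6,8,0,0],[1,11,9.2,0,0],[1,11,9.2,1.2,0],[1,11,9.2,2.2,0]]]}}

```text
t: 7.2
tool_pos: [0.5412, 0.0997, 0.0894]
tool_rot: [-1.989, -2.429, 0.004]
contact_force: [0.4, -0.2, -2.0]
opening: 0.0155
grip_force: 49.4
```

Request:
{"api": "servo_tool", "payload": {"increments": [[[1,0,0,0.4,0],[1,0,0,0.55,0],[1,0,0,0.55,0]]]}}

```text
t: 7.5
tool_pos: [0.542, 0.0973, 0.0854]
tool_rot: [-1.996, -2.426, 0.001]
contact_force: [0.5, -0.1, -2.5]
opening: 0.0158
grip_force: 49.4
```

Run:
```python
from h import *
print(w2g(ctrl.get_obs()['tool_pos']))
p=g2w(-.106,.078);go(*p,.084,11.25)
```

```text
[-0.01453193  0.07556229]
t 7.5 pos [0.542  0.0973 0.0854] yaw 11.1 q6 -0.15 F [ 0.5 -0.1 -2.5] op 0.0158 grip 49.4 
 inc [ 0.22 -9.15  0.15] turn -0.15
```

Request:
{"api": "servo_tool", "payload": {"increments": [[[1,0,0,0.1,0],[1,0,-1,0.1,0],[1,0,-2,0.1,0],[1,0,-3,0.1,0],[1,0,-4,0.1,0]]]}}

```text
t: 8.0
tool_pos: [0.502, 0.0906, 0.0848]
tool_rot: [1.994, 2.428, -0.0]
contact_force: [0.5, 0.3, -2.5]
opening: 0.0156
grip_force: 49.4
```

Request:
{"api": "servo_tool", "payload": {"increments": [[[1,0,-1,0,0],[1,0,-2,0,0],[1,0,-3,0,0],[1,0,-4,0,0],[1,0,-5.2,0,0]]]}}

```text
t: 8.5
tool_pos: [0.4515, 0.0806, 0.0849]
tool_rot: [1.994, 2.428, 0.0]
contact_force: [0.1, -0.1, -2.1]
opening: 0.0157
grip_force: 49.4
```

Request:
{"api": "servo_tool", "payload": {"increments": [[[1,0,0,0,0],[1,0,0,0,0],[1,0,0,-1,0],[1,0,0,-3,0],[1,0,0,-6,0]]]}}

```text
t: 9.0
tool_pos: [0.4513, 0.0808, 0.1445]
tool_rot: [-1.992, -2.426, 0.004]
contact_force: [0.2, 0.6, -2.5]
opening: 0.0156
grip_force: 49.4
```

Run:
```python
from h import *
print(w2g(ctrl.get_obs()['tool_pos']))
go(.51,.314,.142,-2)
```

```text
[-0.10674308  0.07705908]
t 9.0 pos [0.4513 0.0808 0.1445] yaw 11.2 q6 -0.18 F [ 0.2  0.6 -2.5] op 0.0156 grip 49.4 
 inc [21.74 10.29  0.22] turn 13.2
```

Request:
{"api": "servo_tool", "payload": {"increments": [[[1,4.3,2,0,2.6],[1,8.6,4,0,5.2],[1,12.9,6,0,7.8],[1,17,8.5,0,10.4],[1,20.5,10.7,0,13]]]}}

```text
t: 9.5
tool_pos: [0.5183, 0.3054, 0.1458]
tool_rot: [2.257, 2.185, 0.002]
contact_force: [0.7, -0.7, -2.0]
opening: 0.0155
grip_force: 49.5
```

Run:
```python
from h import *
go(.515,.302,.06,-2)
b=snap('scene')['img'];a=snap('top')['img']
b=cv2.resize(b[130:260,180:320],(552,512),interpolation=cv2.INTER_CUBIC)
a=cv2.resize(a[170:260,205:305][::1],(248,223),interpolation=cv2.INTER_CUBIC)
a=cv2.copyMakeBorder(a,0,289,0,0,0)
cv2.imwrite('pics/s4.png',np.hstack([b,a])[:,:,::-1])
```

```text
t 9.5 pos [0.5183 0.3054 0.1458] yaw -1.8 q6 0.44 F [ 0.7 -0.7 -2. ] op 0.0155 grip 49.5 
 inc [-0.36 -0.33  8.58] turn 0.16
```

View pics/s4.png

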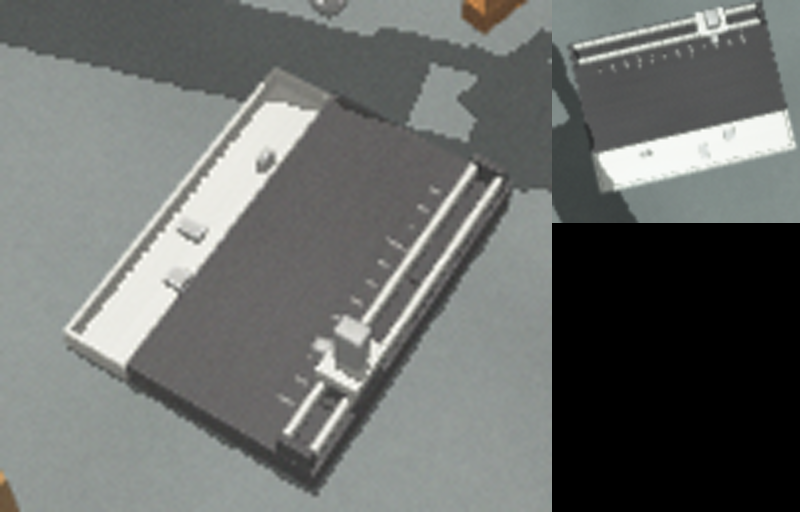

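All three offcuts lie in the trough, at (265,160), (192,228) and (178,278), and the plate is clear. Next I set the block down.

Request:
{"api": "servo_tool", "payload": {"increments": [[[1,0,0,4,0],[1,0,0,7.5,0],[1,0,0,8.8,0],[1,0,0,9,0],[1,0,0,9,0]]]}}

```text
t: 10.1
tool_pos: [0.518, 0.3026, 0.0556]
tool_rot: [2.256, 2.186, 0.001]
contact_force: [-0.3, -0.1, -1.8]
opening: 0.0154
grip_force: 52.2
```

Request:
{"api": "servo_tool", "payload": {"increments": [[[1,0,0,0.1,0],[1,0,0,0.1,0]]]}}

```text
t: 10.3
tool_pos: [0.5177, 0.3027, 0.0546]
tool_rot: [2.256, 2.186, 0.001]
contact_force: [-0.4, -0.3, -2.1]
opening: 0.0155
grip_force: 52.3
```

Request:
{"api": "servo_tool", "payload": {"increments": [[[1,0,0,0.1,0],[1,0,0,0.1,0]]]}}

```text
t: 10.5
tool_pos: [0.518, 0.3026, 0.0545]
tool_rot: [2.255, 2.186, 0.002]
contact_force: [-2.0, -2.9, 5.8]
opening: 0.0155
grip_force: 53.2
```

Request:
{"api": "servo_tool", "payload": {"increments": [[[5,0,0,0,0],[5,0,0,0,0],[5,0,0,0,0],[5,0,0,0,0],[5,0,0,-1,0]]]}}

```text
t: 11.0
tool_pos: [0.516, 0.3021, 0.0613]
tool_rot: [-2.255, -2.185, 0.005]
contact_force: [-0.7, -0.5, -0.1]
opening: 0.05
grip_force: 0.0
```

Request:
{"api": "servo_tool", "payload": {"increments": [[[5,0,0,-3,0],[5,0,0,-8,0],[5,0,0,-11,0]]]}}

```text
t: 11.3
tool_pos: [0.5185, 0.3032, 0.1774]
tool_rot: [2.255, 2.185, 0.007]
contact_force: [0.2, -0.6, 1.0]
opening: 0.0504
grip_force: 0.0
```

Run:
```python
from h import *
d=snap('scene');t=snap('top')
for d in(t,d):
    im=d['img'];m=(im.min(2)>1)
# fin top in top view: search bright saddle blob, project at heights
    hsv=cv2.cvtColor(im,cv2.COLOR_RGB2HSV)
cv2.imwrite('pics/s5.png',np.hstack([cv2.resize(d['img'][100:250,200:350],(400,400)),cv2.resize(t['img'][160:220,230:290],(400,400),interpolation=cv2.INTER_CUBIC)])[:,:,::-1])
go(*g2w(.06,-.07),.17,11.25)
```

```text
t 11.4 pos [0.5209 0.3042 0.1808] yaw -1.8 q6 0.44 F [1.9 0.8 0.2] op 0.0501 grip 0.0 
 inc [-33.12  13.29   1.05] turn -13.05
```

View pics/s5.png

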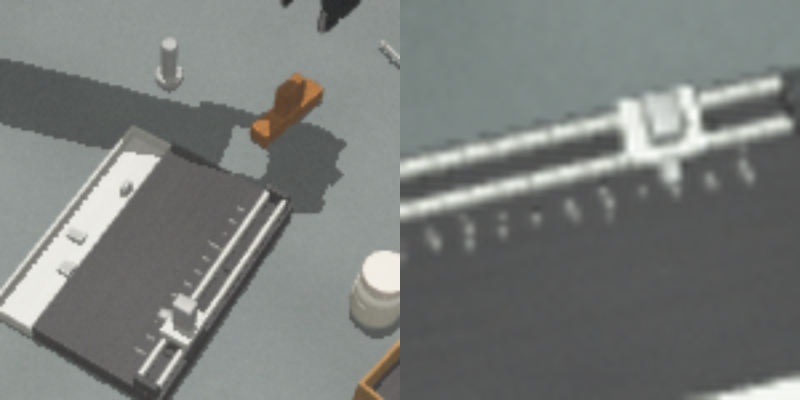

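The block stands upright at (288,108), released. The stop's saddle is at (660,128) in the right panel and its fin top at (663,112).

Request:
{"api": "servo_tool", "payload": {"increments": [[[5,-4.4,1.8,0,-2.6],[5,-9,3.7,0,-5.2],[5,-13.5,5.5,0,-7.8],[5,-18,7.3,0,-10.4],[5,-22.5,9.1,0,-13.1]]]}}

```text
t: 11.9
tool_pos: [0.6013, 0.0731, 0.1726]
tool_rot: [-1.989, -2.431, 0.0]
contact_force: [0.8, 0.4, -0.5]
opening: 0.05
grip_force: 0.0
```

Run:
```python
from h import *
import pickle
t=pickle.load(open('ims0.pkl','rb'))[0]
p=onz(t,269,179.2,.062);q=onz(t,269.4,176.8,.107);print(w2g(p),w2g(q))
go(*g2w(.06,w2g(p)[1]),.16,11.25)
```

```text
[ 0.0540991  -0.06635303] [ 0.05598676 -0.06723526]
t 11.9 pos [0.6013 0.0731 0.1726] yaw 11.4 q6 -0.2 F [ 0.8  0.4 -0.5] op 0.05 grip 0.0 
 inc [-10.67   2.08   1.26] turn 0.17
```

Request:
{"api": "servo_tool", "payload": {"increments": [[[5,-4.4,0.8,0.4,0],[5,-8.5,1.6,0.8,0],[5,-10.7,1.8,1.2,0],[5,-10.7,1.8,1.2,0],[5,-10.7,1.8,1.2,0]]]}}

```text
t: 12.4
tool_pos: [0.6394, -0.0265, 0.1603]
tool_rot: [-1.992, -2.427, 0.0]
contact_force: [0.4, 1.0, -0.0]
opening: 0.0502
grip_force: 0.0
```

Run:
```python
from h import *
go(*g2w(.057,-.067),.088,11.25)
o=ctrl.get_obs();d=snap('wrist','w6.png')
```

```text
t 12.4 pos [ 0.6394 -0.0265  0.1603] yaw 11.2 q6 -0.35 F [ 0.4  1.  -0. ] op 0.0502 grip 0.0 
 inc [-0.22  0.02  7.23] turn -0.0
```

View pics/w6.png

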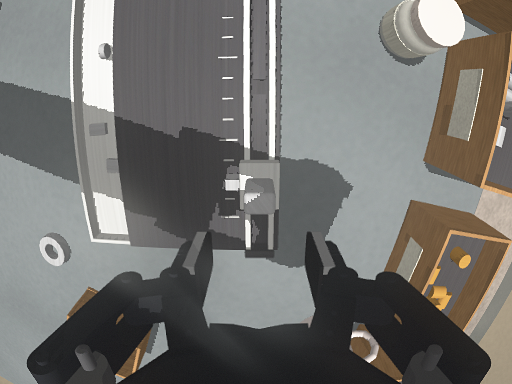

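The wrist view shows the saddle spanning u 240-279 from v 159, the fin top around (260,200), and the rail between u 247 and 276.

Run:
```python
from h import *
o=ctrl.get_obs();d=ctrl.get_image('wrist')
def f(u,v,z):return (w2g(onz(d,u,v,z,o))*1000).round(1)
print('saddle far L,R',f(240,159,.062),f(279,159,.062),'rail',f(244,100,.046),f(281,100,.046),'fin',f(244,200,.107),f(276,200,.107))
g=cv2.cvtColor(d['img'],cv2.COLOR_RGB2GRAY)
print(g[150:236:3,260]);print(g[185,232:288:2]);print(g[202,232:288:2])
```

```text
saddle far L,R [ 41.8 -40.7] [ 75.7 -40.6] rail [44.9 10.3] [78.  10.4] fin [ 47.1 -62.5] [ 70.9 -62.5]
[108  68  67  63 122 146 145 144 145 146 107 108 109 120 116 119 127 129
 125 126 123 123  64  65  66  66  65  66  65]
[222 221 211 218 241 246 254 115 119 119 120 120 119 108 108 107 107 107
 107 105 105 140 144 143  92  93  94  94]
[ 62  65  64  60 141 148 195 118 121 125 126 124 128 125 127 127 128 128
 126 123 122 111 144 141  92  92  93  91]
```

Request:
{"api": "servo_tool", "payload": {"increments": [[[5,0.1,0.2,2.5,0],[5,0.1,0.2,5,0],[5,0.1,0.2,7.2,0],[5,0.1,0.2,7.2,0],[1,0.1,0.2,7.2,0]]], "newtons": 50}}

```text
t: 13.0
tool_pos: [0.6414, -0.0241, 0.0891]
tool_rot: [-1.99, -2.43, 0.0]
contact_force: [0.6, -0.2, 0.6]
opening: 0.0364
grip_force: 0.0
```

Request:
{"api": "servo_tool", "payload": {"increments": [[[1,0,0,0,0],[1,0,0,0,0],[1,0,0,0,0],[1,0,0,0,0]]]}}

```text
t: 13.4
tool_pos: [0.6397, -0.025, 0.0908]
tool_rot: [-1.989, -2.427, 0.006]
contact_force: [-10.4, 0.1, 4.6]
opening: 0.0218
grip_force: 48.7
```

```bash
python3 -c "
from h import *
o=ctrl.get_obs();print(w2g(o['tool_pos']),o['contact_force'],o['wrist_torque'],o['opening'])"
```

```text
[ 0.0574152  -0.06345069] [-10.42075727   0.14997209   4.61858882] [-0.07006859  1.78717336 -0.10211298] 0.02176170914037346
```

Request:
{"api": "servo_tool", "payload": {"increments": [[[1,0,-0.1,0,0],[1,0,-0.1,0,0]]]}}

```text
t: 13.6
tool_pos: [0.6396, -0.025, 0.0908]
tool_rot: [-1.99, -2.428, 0.002]
contact_force: [-6.7, 1.4, 2.8]
opening: 0.0215
grip_force: 49.0
```

Request:
{"api": "servo_tool", "payload": {"increments": [[[1,0.7,0,0,0],[1,1.4,0,0,0],[1,2.1,0,0,0],[1,2.8,0,0,0],[1,2.8,0,0,0]]]}}

```text
t: 14.1
tool_pos: [0.6342, 0.0022, 0.0908]
tool_rot: [-1.991, -2.429, 0.003]
contact_force: [-6.8, -0.5, 2.9]
opening: 0.0216
grip_force: 49.2
```

```bash
cat >> h.py <<'E'
def st():
    o=ctrl.get_obs();F=np.array(o['contact_force'][:2]);print(round(o['t'],2),'g',(w2g(o['tool_pos'])*1000).round(1),'Fx,Fy gauge',(F@EX).round(1),(F@EY).round(1),'Fz',round(o['contact_force'][2],1),'op',round(o['opening'],4))
E
python3 -c "
from h import *
st()"
```

```text
14.1 g [ 57.3 -35.7] Fx,Fy gauge -6.7 0.9 Fz 2.9 op 0.0216
```

Request:
{"api": "servo_tool", "payload": {"increments": [[[1,0.4,-0.1,0,0],[1,0.8,-0.1,0,0],[1,1.0,-0.1,0,0],[1,1.0,-0.1,0,0]]]}}

```text
t: 14.5
tool_pos: [0.6324, 0.0109, 0.0908]
tool_rot: [1.99, 2.428, -0.002]
contact_force: [-2.6, -4.0, 3.0]
opening: 0.0216
grip_force: 49.4
```

Request:
{"api": "servo_tool", "payload": {"increments": [[[1,0.1,0,0,0],[1,0.2,0,0,0],[1,0.3,0,0,0],[1,0.3,0,0,0]]]}}

```text
t: 14.9
tool_pos: [0.6319, 0.0136, 0.0908]
tool_rot: [1.991, 2.428, -0.002]
contact_force: [-3.4, -4.2, 3.0]
opening: 0.0217
grip_force: 49.6
```

Request:
{"api": "servo_tool", "payload": {"increments": [[[1,0.1,0,0,0],[1,0.2,0,0,0],[1,0.3,0,0,0],[1,0.3,0,0,0]]]}}

```text
t: 15.3
tool_pos: [0.6313, 0.0165, 0.0908]
tool_rot: [1.991, 2.428, -0.002]
contact_force: [-3.6, -4.6, 2.1]
opening: 0.0214
grip_force: 49.5
```

Request:
{"api": "servo_tool", "payload": {"increments": [[[1,0.1,0,0,0],[1,0.2,0,0,0],[1,0.3,0,0,0],[1,0.3,0,0,0]]]}}

```text
t: 15.7
tool_pos: [0.6307, 0.0194, 0.0908]
tool_rot: [1.99, 2.428, -0.002]
contact_force: [-3.7, -5.0, 3.1]
opening: 0.0216
grip_force: 49.5
```

```bash
python3 -c "
from h import *
st()"
```

```text
15.7 g [ 57.3 -18.1] Fx,Fy gauge -4.6 -4.2 Fz 3.1 op 0.0216
```

Request:
{"api": "servo_tool", "payload": {"increments": [[[1,0.1,-0.07,0,0],[1,0.2,-0.07,0,0],[1,0.3,-0.07,0,0],[1,0.3,-0.07,0,0]]]}}

```text
t: 16.1
tool_pos: [0.6301, 0.0225, 0.0908]
tool_rot: [1.99, 2.427, 0.0]
contact_force: [-1.7, -4.7, 3.1]
opening: 0.0216
grip_force: 49.5
```

Request:
{"api": "servo_tool", "payload": {"increments": [[[1,0.1,0,0,0],[1,0.2,0,0,0],[1,0.3,0,0,0],[1,0.3,0,0,0]]]}}

```text
t: 16.5
tool_pos: [0.6295, 0.0257, 0.0908]
tool_rot: [1.99, 2.428, 0.001]
contact_force: [-2.9, -3.4, 6.7]
opening: 0.0214
grip_force: 49.8
```

Request:
{"api": "servo_tool", "payload": {"increments": [[[1,0.1,0,0,0],[1,0.2,0,0,0],[1,0.3,0,0,0],[1,0.3,0,0,0]]]}}

```text
t: 16.9
tool_pos: [0.6289, 0.0288, 0.0908]
tool_rot: [1.99, 2.428, 0.001]
contact_force: [-3.2, -4.0, 5.0]
opening: 0.0217
grip_force: 49.9
```

Request:
{"api": "servo_tool", "payload": {"increments": [[[1,0.1,0,0,0],[1,0.2,0,0,0],[1,0.3,0,0,0],[1,0.3,0,0,0]]]}}

```text
t: 17.3
tool_pos: [0.6283, 0.0317, 0.0908]
tool_rot: [1.99, 2.427, 0.001]
contact_force: [-2.0, -4.0, 5.8]
opening: 0.0217
grip_force: 49.9
```

```bash
python3 -c "
from h import *
st()"
```

```text
17.3 g [57.3 -5.6] Fx,Fy gauge -2.7 -3.5 Fz 5.8 op 0.0217
```

Request:
{"api": "servo_tool", "payload": {"increments": [[[1,0.1,0,0,0],[1,0.2,0,0,0],[1,0.3,0,0,0],[1,0.3,0,0,0]]]}}

```text
t: 17.7
tool_pos: [0.6277, 0.0347, 0.0908]
tool_rot: [1.99, 2.428, 0.001]
contact_force: [-2.2, -4.0, 5.9]
opening: 0.0215
grip_force: 49.9
```

Request:
{"api": "servo_tool", "payload": {"increments": [[[1,0.1,0,0,0],[1,0.2,0,0,0],[1,0.3,0,0,0],[1,0.3,0,0,0]]]}}

```text
t: 18.1
tool_pos: [0.6272, 0.0375, 0.0908]
tool_rot: [1.99, 2.428, 0.001]
contact_force: [-3.0, -4.2, 6.6]
opening: 0.0217
grip_force: 49.9
```

Request:
{"api": "servo_tool", "payload": {"increments": [[[1,0.1,0,0,0],[1,0.2,0,0,0],[1,0.3,0,0,0],[1,0.3,0,0,0]]]}}

```text
t: 18.5
tool_pos: [0.6265, 0.0406, 0.0908]
tool_rot: [1.99, 2.428, 0.001]
contact_force: [-3.0, -3.9, 6.0]
opening: 0.0215
grip_force: 49.9
```

Request:
{"api": "servo_tool", "payload": {"increments": [[[1,0.1,0,0,0],[1,0.2,0,0,0],[1,0.3,0,0,0],[1,0.3,0,0,0]]]}}

```text
t: 18.9
tool_pos: [0.6259, 0.0435, 0.0908]
tool_rot: [1.99, 2.428, 0.001]
contact_force: [-3.1, -4.6, 6.4]
opening: 0.0215
grip_force: 49.9
```

```bash
python3 -c "
from h import *
st()"
```

```text
18.9 g [57.3  6.4] Fx,Fy gauge -3.9 -3.9 Fz 6.4 op 0.0215
```

Request:
{"api": "servo_tool", "payload": {"increments": [[[1,0.1,0,0,0],[1,0.2,0,0,0],[1,0.3,0,0,0],[1,0.3,0,0,0]]]}}

```text
t: 19.3
tool_pos: [0.6253, 0.0465, 0.0908]
tool_rot: [1.991, 2.428, 0.001]
contact_force: [-2.7, -4.2, 6.0]
opening: 0.0216
grip_force: 49.9
```

Request:
{"api": "servo_tool", "payload": {"increments": [[[1,0.1,0,0,0],[1,0.2,0,0,0],[1,0.3,0,0,0],[1,0.3,0,0,0]]]}}

```text
t: 19.7
tool_pos: [0.6247, 0.0494, 0.0908]
tool_rot: [1.99, 2.428, 0.001]
contact_force: [-3.3, -4.8, 6.0]
opening: 0.0215
grip_force: 49.9
```

Request:
{"api": "servo_tool", "payload": {"increments": [[[1,0.1,0,0,0],[1,0.2,0,0,0],[1,0.3,0,0,0],[1,0.3,0,0,0]]]}}

```text
t: 20.1
tool_pos: [0.6242, 0.0524, 0.0908]
tool_rot: [1.991, 2.428, 0.001]
contact_force: [-2.1, -3.3, 6.2]
opening: 0.0216
grip_force: 49.9
```

```bash
python3 -c "
from h import *
st()"
```

```text
20.1 g [57.3 15.5] Fx,Fy gauge -2.7 -2.9 Fz 6.2 op 0.0216
```

Request:
{"api": "servo_tool", "payload": {"increments": [[[1,0.1,0,0,0],[1,0.2,0,0,0],[1,0.2,0,0,0]]]}}

```text
t: 20.4
tool_pos: [0.6237, 0.0544, 0.0908]
tool_rot: [1.991, 2.428, 0.001]
contact_force: [-3.2, -3.9, 5.9]
opening: 0.0216
grip_force: 49.9
```

Request:
{"api": "servo_tool", "payload": {"increments": [[[1,0.1,0,0,0],[1,0.2,0,0,0],[1,0.2,0,0,0]]]}}

```text
t: 20.7
tool_pos: [0.6233, 0.0568, 0.0908]
tool_rot: [1.991, 2.428, 0.002]
contact_force: [-2.5, -2.3, 5.7]
opening: 0.0216
grip_force: 49.9
```

```bash
python3 -c "
from h import *
st()"
```

```text
20.7 g [57.3 20. ] Fx,Fy gauge -2.9 -1.8 Fz 5.7 op 0.0216
```

Request:
{"api": "servo_tool", "payload": {"increments": [[[1,0.1,0,0,0],[1,0.2,0,0,0],[1,0.2,0,0,0]]]}}

```text
t: 21.0
tool_pos: [0.6228, 0.0593, 0.0908]
tool_rot: [1.992, 2.429, 0.003]
contact_force: [-2.7, -1.0, 6.1]
opening: 0.0215
grip_force: 50.0
```

Request:
{"api": "servo_tool", "payload": {"increments": [[[1,0.1,0,0,0],[1,0.2,0,0,0],[1,0.2,0,0,0]]]}}

```text
t: 21.3
tool_pos: [0.6223, 0.0616, 0.0908]
tool_rot: [1.992, 2.43, 0.004]
contact_force: [-3.0, -0.7, 6.2]
opening: 0.0212
grip_force: 50.0
```

```bash
python3 -c "
from h import *
st()"
```

```text
21.3 g [57.3 24.9] Fx,Fy gauge -3.1 -0.1 Fz 6.2 op 0.0212
```

Request:
{"api": "servo_tool", "payload": {"increments": [[[1,0.1,0,0,0],[1,0.1,0,0,0]]]}}

```text
t: 21.5
tool_pos: [0.6222, 0.0622, 0.0908]
tool_rot: [1.991, 2.429, 0.003]
contact_force: [-3.5, -1.8, 5.9]
opening: 0.0217
grip_force: 50.0
```

Request:
{"api": "servo_tool", "payload": {"increments": [[[1,0.1,0,0,0],[1,0.1,0,0,0]]]}}

```text
t: 21.7
tool_pos: [0.6221, 0.0626, 0.0908]
tool_rot: [1.991, 2.428, 0.002]
contact_force: [-2.9, -3.1, 5.5]
opening: 0.0216
grip_force: 49.9
```

```bash
python3 -c "
from h import *
st()"
```

```text
21.7 g [57.3 25.9] Fx,Fy gauge -3.4 -2.5 Fz 5.5 op 0.0216
```

The click region is clear: the drag gave way to a pull, then stiff resistance near gauge y = 26 mm. I'll ease the fingers briefly so the stop centres itself, then hold it again.

Request:
{"api": "servo_tool", "payload": {"increments": [[[3.2,0,0,0,0],[3.2,0,0,0,0],[3.2,0,0,0,0],[3.2,0,0,0,0]]]}}

```text
t: 22.1
tool_pos: [0.6212, 0.063, 0.0886]
tool_rot: [-1.991, -2.429, -0.001]
contact_force: [0.1, -0.1, 0.9]
opening: 0.0321
grip_force: 0.0
```

Request:
{"api": "servo_tool", "payload": {"increments": [[[1,0,0,0,0],[1,0,0,0,0],[1,0,0,0,0],[1,0,0,0,0],[1,0,0,0,0]]], "newtons": 30}}

```text
t: 22.6
tool_pos: [0.6219, 0.0628, 0.0889]
tool_rot: [1.991, 2.429, 0.002]
contact_force: [5.6, 1.3, -3.3]
opening: 0.0226
grip_force: 31.2
```

```bash
python3 -c "
from h import *
st()"
```

```text
22.6 g [57.1 26.1] Fx,Fy gauge 5.7 0.2 Fz -3.3 op 0.0226
```

Request:
{"api": "servo_tool", "payload": {"increments": [[[1,0.1,0,0,0],[1,0.1,0,0,0]]]}}

```text
t: 22.8
tool_pos: [0.6219, 0.063, 0.0889]
tool_rot: [1.99, 2.428, 0.001]
contact_force: [5.3, 0.0, -2.6]
opening: 0.0226
grip_force: 31.2
```

Request:
{"api": "servo_tool", "payload": {"increments": [[[1,-0.2,0,0,0],[1,-0.2,0,0,0]]]}}

```text
t: 23.0
tool_pos: [0.6221, 0.0619, 0.0889]
tool_rot: [1.992, 2.429, 0.003]
contact_force: [4.1, 2.5, -1.4]
opening: 0.0226
grip_force: 31.2
```

Request:
{"api": "servo_tool", "payload": {"increments": [[[1,0.1,0.05,0,0],[1,0.1,0.05,0,0]]]}}

```text
t: 23.2
tool_pos: [0.6221, 0.0624, 0.0889]
tool_rot: [1.991, 2.429, -0.0]
contact_force: [4.1, -0.4, -1.7]
opening: 0.0229
grip_force: 31.3
```

```bash
python3 -c "
from h import *
st()"
```

```text
23.2 g [57.2 25.7] Fx,Fy gauge 3.9 -1.2 Fz -1.7 op 0.0229
```

Request:
{"api": "servo_tool", "payload": {"increments": [[[3.2,0,0,0,0],[3.2,0,0,0,0],[3.2,0,0,0,0],[3.2,0,-0.05,0,0]]]}}

```text
t: 23.6
tool_pos: [0.621, 0.0625, 0.0888]
tool_rot: [-1.992, -2.429, 0.001]
contact_force: [-0.3, 0.4, -0.4]
opening: 0.0322
grip_force: 0.0
```

Request:
{"api": "servo_tool", "payload": {"increments": [[[1,0,0,0,0],[1,0,0,0,0],[1,0,0,0,0],[1,0,0,0,0],[1,0,0,0,0]]]}}

```text
t: 24.1
tool_pos: [0.6219, 0.0627, 0.0892]
tool_rot: [1.991, 2.429, 0.002]
contact_force: [6.1, 2.0, -1.0]
opening: 0.0226
grip_force: 31.4
```

Run:
```python
from h import *
st()
b=snap('scene')['img']
cv2.imwrite('pics/s7.png',cv2.resize(b[80:272,150:406],(800,600),interpolation=cv2.INTER_CUBIC)[:,:,::-1])
```

```text
24.1 g [57.1 26.1] Fx,Fy gauge 6.4 0.7 Fz -1.0 op 0.0226
```

View pics/s7.png

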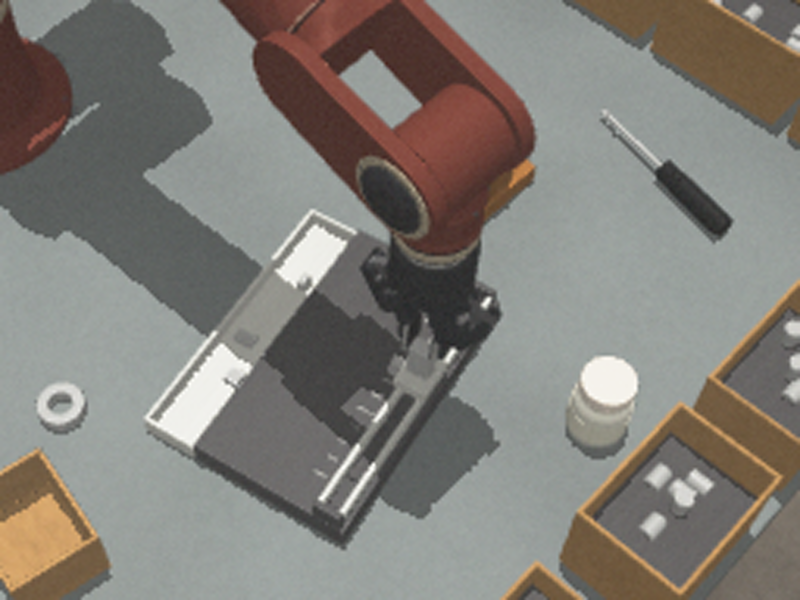

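The stop is gripped at (425,350) with no residual sliding force, the offcuts are in the trough, and the block is standing at (515,185). Handing in.

```bash
python3 -c "
from station import ctrl
print(ctrl.finish_job())"
```

```text
the job is handed in; nothing more can be done
None
```

The job is handed in: all three offcuts are in the trough, the scraper block stands released beside the gauge, and the stop is seated in the notch at about gauge y +26 mm (judged by feel) with the fingers still gripping its fin; the hand-in gave no verdict.

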